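Hang a brass manifold on two sprung hooks

TASK

Take the brass manifold out of the notches of the blue crate and hang it on the two hooks of the test stand, outlets hanging down, both sides at once. Press it gently past the sprung rollers until it sits fully home on both hooks, check that both carry by a steady push of 15 to 20 N in all while you still hold it, then let go and leave it hanging. The hooks' height is not known exactly and differs a little between the two, so go by feel and push no harder; leave the other things on the bench alone.

Things in the scene. Friction and masses are not known exactly. Their poses are not given: they have to be found in the camera images.
- manifold_mid (a point): Brass manifold, 0.35-0.65 kg: round tube 22 mm in diameter, 290 mm long, level along this frame's y; point on its axis at mid length, 101 mm above the bench in the crate; z up. 32 mm end caps at y = +-(130 to 146) mm. Two valved outlets with black handles hang 54 mm below the axis at y = +-50 mm. Tube bare for |y| < 30 mm: grasp there from above, fingers across y. It can tilt in the grip.
- crate: Blue crate, fixed to the bench, 190 x 200 mm, origin under its centre, rim 94 mm high. The manifold lies along its y in open notches (cheeks up to 112 mm high) of its end walls at y = +-90 mm: lift it straight up.
- stand_mid (a point): Test stand fixed to the bench: grey base, two posts at this frame's y = +-115 mm, a steel hook on the +x face of each, on a cross bar set at any height. Point at the hooks' mean height, 150 mm above the bench; the seated tube axis is above or below it, along y (the tube's +y half on the +y hook). z up. Each hook's height is within 24 mm of this point, the two within 8 mm of each other: not measured, found by feel.
- post_l (a point): Point on the flat +x face of the +y post (x = -12.5 mm from stand_mid), 150 mm above the bench. The seated tube axis is 11 to 14 mm in front (+x) of this face. The post is 18 mm wide and reaches 80 mm above this point. Hook, 12 mm wide in y: rigid flat saddle 11 mm below the seated tube axis, front lip 25 mm in front of the post face (throat 25 mm, open upwards).
- post_r (a point): The same on the -y post. On each hook's lip a white roller, 8 mm in diameter, sprung towards the post (4 N, +0.4 N/mm, 8 mm travel), its axis 23 mm before the post face, 12.5 mm above the seated tube axis. A tube lowered along the post meets it 21.5 mm above its seat, has passed it 12.5 mm above; this takes 5 to 7 N per hook, the tube's weight included. Then it goes freely down to the rigid saddle.
- valve: Bystander: a loose brass ball valve with a black lever, 60 mm long; origin under its centre.
- paste: Bystander: a white jar, 54 mm in diameter, 75 mm high; origin under its centre.
- carton: Bystander: a cardboard carton, 80 x 110 x 60 mm; origin under its centre.
- spanner: Bystander: a steel spanner lying flat; origin under its middle.

How it is judged:
By the outcome, as a careful person would: the job done as asked, in the order asked, and still so for the second after the job is handed in, with the robot touching nothing.
It also fails if it takes over 51 s, if anything falls off the work surface, if the arm or the gripper's body presses on something with over 40 N, if the wrist force passes 120 N, or if a joint passes its speed limit or range.

ROBOT

A 6-joint arm with a two-finger parallel gripper is mounted at the origin on the work surface. World frame = base frame: x ahead of the robot, y to its left, z up, the work surface at z = 0. Lengths are in mm, angles in rad, forces in N, time in s.
With the tool pointing down it reaches from about 275 to 825 mm from the base axis. Payload 4.9 kg.
Tool frame: the origin (TCP) lies between the finger pads; the fingertips stand 11 mm ahead of it and the grasp point (between the pads) lies 8 mm behind it; z points along the fingers, y is the line along which they close (so a half turn about z gives the same grasp; the last joint's range is limited). The gripper opens to 85 mm and grips with 20 to 120 N. Pads are 22 mm wide; open, the fingers measure 114 mm over their backs; the gripper's body (76 mm by 85 mm) begins 54 mm behind the grasp point. The pads swing forward as they close: fully open they stand 13 mm farther back than shut.
Start: joints at [1.159, 0.326, -0.193, 1.052, 0, 1.437], TCP at [150.826, 528.933, 242.281] pointing down, gripper open.
Joint ranges: [-2.65, 2.65], [-0.97, 1.79], [-1.3, 1.35], [-1.93, 2.1], [-1.47, 1.37], [-3.14, 3.14]. Speed limits (rad/s): [2.57, 2.57, 3.14, 3.14, 3.14, 3.14].

INTERFACE

Orientations are given as a 3x3 rotation matrix whose columns are the frame's x, y, z axes.
In Python, from station import get_state, read_camera, workorder gives the robot as it stands.
- The arm moves only by the tool carry_out, never from a script. Its argument "increments" is one flat list of numbers, 5 for each row, row after row: the finger opening in cm, from 0 to 8.54, then the shift along the world's x, y, z in cm, then the turn about the world's z in degrees. In form: [gripper, dx, dy, dz, turn, gripper, dx, dy, dz, turn, ...]. A call has 1 to 10 rows; each row shifts and turns the commanded pose from where the row before left it; what a row does not reach is not made up. A row lasts 1/10 s, in which the tool goes at most 50 mm and 8.59 degrees, less where a joint would pass 70% of its speed; a pose out of reach is approached as far as the arm can. A call with a gripper value outside its range is refused whole. The fingers move at their own pace and stop on an object; "squeeze" is the grip in N (left out, the last holds). Time passes only in rows, so rows that do not move let the fingers close. It gives the time, the measured TCP pose, the force, the opening and the grip force at its end, in the units of the state.
- get_state(): the state, without advancing time (a new reading comes with each control period).
- read_camera(name): name is "side" or "top" or "wrist"; returns a dict with "pixels" (420x560x3 uint8, red, green, blue), "intrinsics" (3x3 intrinsics, pixels), "T" (4x4, takes a point from camera to world coordinates). Camera axes: x right, y up, looking along -z (the intrinsics and any distortion apply to the point x, -y, -z); pixel columns grow to the right and rows downward; lengths in mm; the calibration is good to about 2 mm. A picture is of the moment at which its call begins. There is no depth.
- workorder.hand_in(): hands the job in; it is judged then, once.
The state is a dict: "time_s": time; "q": joint angles; "joint_velocities": joint speeds; "tau": joint torques, N m; "position": TCP position; "tool_rot": TCP orientation; "ft_force": force on the tool from outside, world axes, zero at the start; "ft_torque": the same for the moment, N m; "finger_gap": opening from 0.0 (shut) to 1.0 (fully open); "gripper_force": force on a finger pad.
Only numpy, scipy, OpenCV 4.12 (cv2) and the standard library are available. Lean on these libraries where they do the work, as an engineer would, in place of code of your own. Each camera call takes 0.05 s, during which the arm holds its last target. There are 200 camera calls.

## Working session

There is one attempt and no reset: what is moved stays moved. The work goes in short steps, Python scripts to look and compute and a tool call to move; the robot and the scene stay as the last step left them, time stands still between calls to the robot, and variables do not carry over. Pictures are saved under pics/ and viewed, at most 10 in all, crops included, and the job is handed in when it is done.

Besides the shell and the picture viewer there is one more tool, called after ">>>" as name(argument=value, ...) on one line, values as JSON. carry_out: Moves the arm, as the interface text tells. Its arguments: {"type":"object","properties":{"increments":{"type":"array"},"squeeze":{"type":"number"}},"required":["increments"]}

```bash
mkdir -p pics; ls; python3 - <<'E'
from station import *
import cv2,numpy as np
ims=[]
np.set_printoptions(precision=4,suppress=True)
for n in ["side","top","wrist"]:
    c=read_camera(n); cv2.imwrite(f"pics/{n}0.png",c["pixels"][:,:,::-1]); np.savez(f"{n}0.npz",**c); print(n,c["intrinsics"],c["T"],[k for k in c])
s=get_state(); print(s)
E
```

```text
pics
side [[469.4557   0.     275.9222]
 [  0.     469.4557 209.2879]
 [  0.       0.       1.    ]] [[   0.8742    0.3726   -0.3113  266.7316]
 [  -0.4855    0.6751   -0.5555 -523.4317]
 [   0.0032    0.6367    0.7711  862.1091]
 [   0.        0.        0.        1.    ]] ['pixels', 'intrinsics', 'T']
top [[446.1231   0.     279.2678]
 [  0.     446.1231 216.04  ]
 [  0.       0.       1.    ]] [[  -0.0147    0.9938   -0.1104  461.8677]
 [  -0.9999   -0.0153   -0.0041   16.4045]
 [  -0.0058    0.1103    0.9939 1170.8604]
 [   0.        0.        0.        1.    ]] ['pixels', 'intrinsics', 'T']
wrist [[295.5868   0.     277.6824]
 [  0.     295.5868 213.3406]
 [  0.       0.       1.    ]] [[  0.2738  -0.9122  -0.3049  72.5807]
 [  0.9618   0.2589   0.089  551.2729]
 [ -0.0023  -0.3176   0.9482 373.2846]
 [  0.       0.       0.       1.    ]] ['pixels', 'intrinsics', 'T']
{'time_s': 0.15, 'q': array([ 1.1588,  0.3268, -0.1933,  1.052 , -0.    ,  1.4366]), 'joint_velocities': array([ 0.0015, -0.0014,  0.0024,  0.0005,  0.0017,  0.0009]), 'tau': array([  0.0007, -44.3703,  26.2665,   0.0104,  -0.0002,   0.    ]), 'position': array([150.6543, 528.5327, 241.6995]), 'tool_rot': array([[-0.9617,  0.2742, -0.0005],
       [ 0.2742,  0.9617, -0.0012],
       [ 0.0002, -0.0013, -1.    ]]), 'ft_force': array([-0.2859,  0.3749,  0.3511]), 'ft_torque': array([ 0.0458, -0.0528,  0.0191]), 'gripper_force': 0.0, 'finger_gap': 1.0029375901660018}
```

View pics/top0.png

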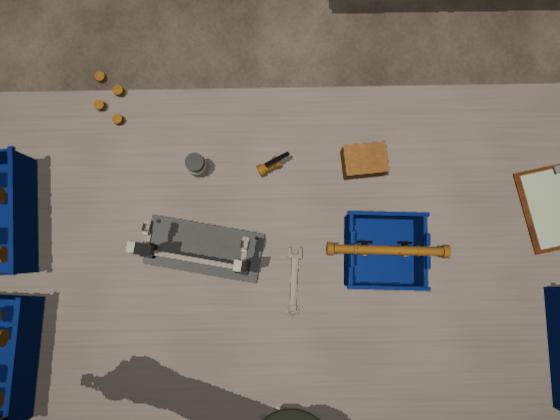

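View pics/side0.png

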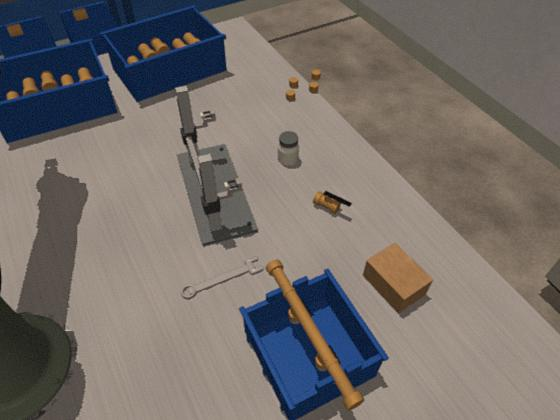

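Top view: the manifold runs from (328,248) to (449,251) in the crate. The stand posts are near (140,248) and (240,265), with the hooks on their upper (+x) side. The side view shows the same layout. I'll zoom in on the stand and mask the brass.

```bash
cat > h.py <<'E'
import numpy as np, cv2
np.set_printoptions(precision=2,suppress=True)
def load(n): return dict(np.load(n+".npz"))
def ray(c,uv):
    K=c["intrinsics"];T=c["T"];d=np.array([(uv[0]-K[0,2])/K[0,0],-(uv[1]-K[1,2])/K[1,1],-1.])
    return T[:3,3],T[:3,:3]@d
def onz(c,uv,z):
    o,d=ray(c,uv);return o+d*(z-o[2])/d[2]
def tri(c1,u1,c2,u2):
    o1,d1=ray(c1,u1);o2,d2=ray(c2,u2)
    s=np.linalg.lstsq(np.c_[d1,-d2],o2-o1,rcond=None)[0]
    a,b=o1+d1*s[0],o2+d2*s[1];return (a+b)/2,np.linalg.norm(a-b)
def proj(c,p):
    q=np.linalg.inv(c["T"])@np.r_[p,1];K=c["intrinsics"];return np.array([K[0,2]+K[0,0]*q[0]/-q[2],K[1,2]-K[1,1]*q[1]/-q[2]])
E
python3 - <<'E'
from h import *
t,s=load("top0"),load("side0")
a=cv2.resize(t["pixels"][200:300,110:280],None,fx=4.7,fy=4.7,interpolation=cv2.INTER_CUBIC)[:300]
a=cv2.resize(t["pixels"][212:287,115:275],(800,375),interpolation=cv2.INTER_CUBIC)
cv2.imwrite("pics/topstand.png",a[:,:,::-1])
b=cv2.resize(s["pixels"][75:250,160:270],None,fx=3.4,fy=3.4,interpolation=cv2.INTER_CUBIC)
cv2.imwrite("pics/sidestand.png",b[:,:,::-1])
for n,c,z in (("top",t,101),("side",s,101)):
    h=cv2.cvtColor(c["pixels"],cv2.COLOR_RGB2HSV)
    m=cv2.inRange(h,(8,140,60),(25,255,255))
    cs=[k for k in cv2.findContours(m,0,2)[0] if cv2.contourArea(k)>100]
    for k in cs:
        r=cv2.minAreaRect(k);print(n,r,cv2.contourArea(k),onz(c,r[0],101))
E
```

```text
top ((387.9910888671875, 250.0086212158203), (122.20927429199219, 12.050777435302734), 1.005086064338684) 954.0 [ 495.07 -237.71  101.  ]
top ((540.8342895507812, 210.08755493164062), (83.02222442626953, 40.01753616333008), 78.11134338378906) 431.5 [ 585.44 -609.24  101.  ]
top ((268.5000305175781, 166.00001525878906), (10.28591251373291, 22.360679626464844), 63.43495178222656) 127.5 [704.14  45.33 101.  ]
top ((358.056396484375, 170.87039184570312), (49.648765563964844, 25.660255432128906), 27.5972957611084) 158.5 [ 688.54 -172.86  101.  ]
side ((311.635009765625, 334.9483337402344), (167.52389526367188, 21.855257034301758), 58.516571044921875) 2019.5 [ 491.56 -250.28  101.  ]
side ((326.53961181640625, 201.86087036132812), (25.97057342529297, 11.938852310180664), 25.34617805480957) 249.0 [678.4   -9.35 101.  ]
side ((28.52941131591797, 85.11764526367188), (15.037208557128906, 14.55213737487793), 75.96376037597656) 152.5 [202.66 723.17 101.  ]
side ((47.761234283447266, 79.13201904296875), (17.089323043823242, 14.316057205200195), 77.00537872314453) 173.5 [253.57 726.01 101.  ]
side ((152.95001220703125, 46.350006103515625), (15.811388969421387, 28.77672576904297), 71.56505584716797) 264.0 [559.04 743.31 101.  ]
side ((14.411766052246094, 29.64706039428711), (10.186494827270508, 13.096923828125), 75.96376037597656) 102.5 [ 219.07 1035.88  101.  ]
```

View pics/topstand.png

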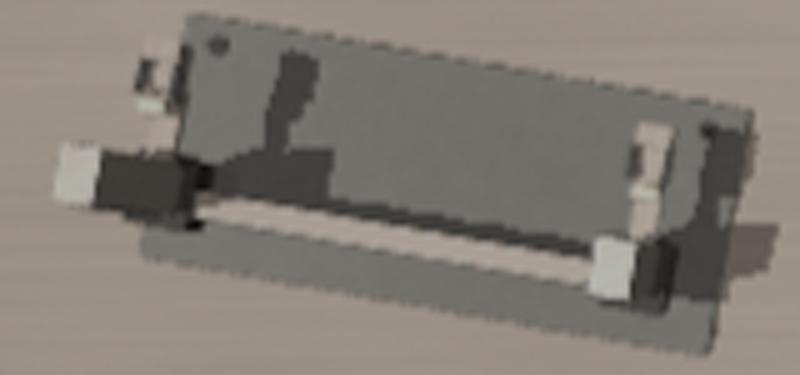

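View pics/sidestand.png

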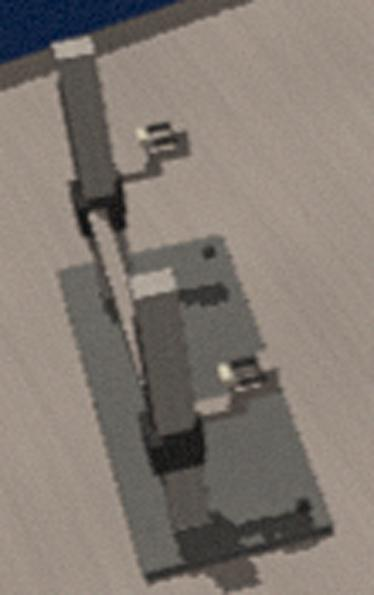

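The top crop shows light post tops at crop (78,173) and (613,268), with hooks above them. The side crop shows the tops at (73,48) and (152,283), with both rollers and hooks. Next I'll triangulate the post tops and cross-check the manifold.

```bash
python3 - <<'E'
from h import *
t,s=load("top0"),load("side0")
def tops(c,x0,x1,y0,y1,th):
    g=cv2.cvtColor(c["pixels"],cv2.COLOR_RGB2HSV)[y0:y1,x0:x1]
    g=cv2.resize(g,None,fx=4,fy=4,interpolation=cv2.INTER_LINEAR)
    m=((g[:,:,1]<35)&(g[:,:,2]>th)).astype(np.uint8)
    n,l,st,ce=cv2.connectedComponentsWithStats(m);out=[]
    for i in range(1,n):
        if st[i,4]>100:
            k=cv2.findContours((l==i).astype(np.uint8),0,2)[0][0]
            r=cv2.minAreaRect(k);f=lambda p:(np.array(p)-1.5)/4+[x0,y0]
            out.append(f(ce[i]));print(f(ce[i]),st[i,4]/16,r[1][0]/4,r[1][1]/4,r[2]);print(f(cv2.boxPoints(r)).round(1).tolist())
    return out
P=[]
for box in ((120,142,235,262,130),(228,248,252,280,130)): print("T");P.append(tops(t,*box))
for box in ((170,195,80,98,130),(195,216,148,168,130)): print("S");P.append(tops(s,*box))
L=tri(t,P[0][0],s,P[2][0]);R=tri(t,P[1][0],s,P[3][0]);print("post tops",L,R,np.linalg.norm(L[0]-R[0]))
c=onz(t,(387.99,250.01),101);a=np.radians(1.005);
e=[onz(t,(387.99+k*61.1*np.cos(a),250.01+k*61.1*np.sin(a)),101) for k in(-1,1)]
print(c,e,np.linalg.norm(e[0]-e[1]),[proj(s,p) for p in e],proj(s,c))
h=cv2.cvtColor(s["pixels"],cv2.COLOR_RGB2HSV);m=cv2.inRange(h,(8,140,60),(25,255,255))[255:410,260:365]
im=s["pixels"][255:410,260:365].copy()
cv2.imwrite("pics/man.png",cv2.resize(np.hstack([im,cv2.merge([m,m,m])]),None,fx=3.5,fy=3.5,interpolation=0)[:,:,::-1])
E
```

```text
T
[129.17 247.41] 429.0625 26.75 21.75 90.0
[[119.6, 234.6], [141.4, 234.6], [141.4, 261.4], [119.6, 261.4]]
T
[237.25 262.8 ] 166.8125 14.498875617980957 22.64320945739746 22.1354923248291
[[225.8, 267.7], [234.3, 246.7], [247.7, 252.2], [239.2, 273.2]]
S
[181.24  88.73] 52.375 5.049990653991699 11.619880676269531 78.69007110595703
[[174.9, 87.5], [186.3, 85.2], [187.3, 90.1], [175.9, 92.4]]
S
[204.04 157.79] 92.1875 7.603453159332275 15.248006820678711 80.53767395019531
[[195.4, 155.4], [210.5, 152.9], [211.7, 160.4], [196.7, 162.9]]
post tops (array([505.83, 337.94, 228.74]), np.float64(2.305924095913434)) (array([466.39, 110.94, 228.7 ]), np.float64(5.562916685171057)) 230.39453100099797
[ 495.06 -237.71  101.  ] [array([499.8 , -91.92, 101.  ]), array([ 490.34, -383.2 ,  101.  ])] 291.43457564072634 [array([271.66, 264.87]), array([355.81, 405.3 ])] [309.54 328.08]
```

View pics/man.png

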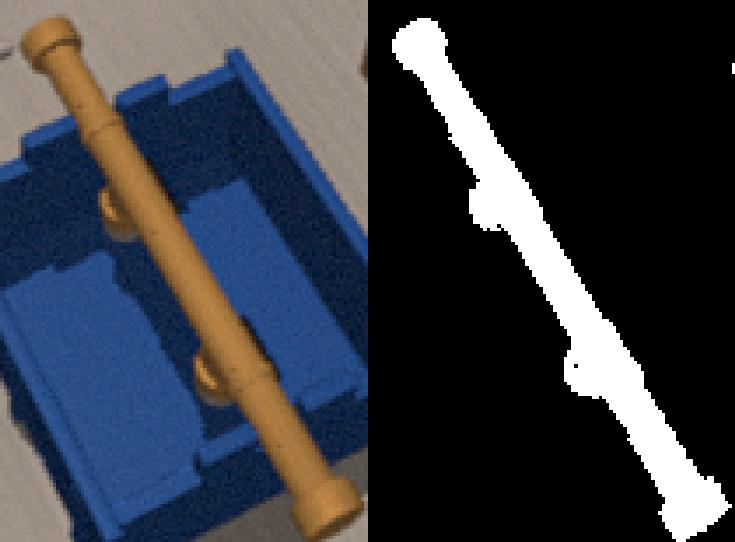

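The prediction from the top view agrees with the side mask; cap ends are at crop (45,38) and (335,518). Now I'll work out the stand geometry from the corners read off the crops.

```bash
python3 - <<'E'
from h import *
t,s=load("top0"),load("side0")
T=lambda x,y:(115+(x+.5)/5-.5,212+(y+.5)/5-.5)
S=lambda x,y:(160+(x+.5)/3.4-.5,75+(y+.5)/3.4-.5)
for nm,c,f,q in (("Lt",t,T,[(62,143),(102,147),(95,207),(53,200)]),("Rt",t,T,[(597,236),(638,241),(630,300),(588,293)]),
  ("Ls",s,S,[(50,43),(90,36),(96,52),(55,60)]),("Rs",s,S,[(130,273),(170,267),(178,289),(138,295)])):
    p=np.array([onz(c,f(*k),230) for k in q]);print(nm,p[:,:2].tolist() and p[:,:2].round(1).tolist(),p.mean(0))
print("tri tops",tri(t,T(78,174.2),s,S(73,48)),tri(t,T(613,267.5),s,S(154,281)))
# base rectangle corners on plane ~z=10 (top)
for z in(0,10):print("base",z,[onz(t,T(*k),z)[:2].round(1).tolist() for k in((187,13),(755,112),(708,352),(140,255))])
# bar: plane-plane
def plane(c,a,b):
    o,d1=ray(c,a);_,d2=ray(c,b);n=np.cross(d1,d2);n/=np.linalg.norm(n);return n,n@o
n1,c1=plane(t,T(200,210),T(585,270));n2,c2=plane(s,S(110,235),S(143,385))
for y in(150,225,300):
    print("bar",np.linalg.solve([n1,n2,[0,1,0]],[c1,c2,y]))
# rollers
print("rolL",tri(t,T(152,105),s,S(150,134)),tri(t,T(157,47),s,S(165,146)),"rolR",tri(t,T(645,192),s,S(229,371)))
E
```

```text
Lt [[520.0, 342.8], [518.0, 325.9], [492.8, 328.3], [496.0, 346.1]] [506.69 335.76 230.  ]
Rt [[477.5, 116.7], [475.1, 99.5], [450.6, 103.0], [453.8, 120.6]] [464.23 109.95 230.  ]
Ls [[495.0, 348.0], [520.7, 342.6], [517.6, 324.6], [491.2, 329.4]] [506.14 336.16 230.  ]
Rs [[456.1, 123.5], [478.0, 117.1], [474.7, 98.6], [453.1, 105.0]] [465.45 111.05 230.  ]
tri tops (array([506.45, 335.9 , 229.84]), np.float64(0.526929173214239)) (array([464.61, 109.78, 231.36]), np.float64(0.8262512678267632))
base 0 [[602.0, 357.9], [545.0, 57.9], [420.4, 83.7], [474.9, 380.4]]
base 10 [[600.8, 355.0], [544.3, 57.5], [420.8, 83.2], [474.8, 377.3]]
bar [463.67 150.   -26.01]
bar [478.77 225.   110.4 ]
bar [493.87 300.   246.8 ]
rolL (array([544.41, 328.9 , 149.08]), np.float64(5.497546600679502)) (array([565.74, 337.13, 125.21]), np.float64(11.308772574341846)) rolR (array([499.86, 103.31, 144.14]), np.float64(2.4677130662162283))
```

>>> carry_out(increments=[8.5,1.72,-3.8,0,-3.8,8.5,1.72,-3.8,0,-3.8,8.5,1.72,-3.8,0,-3.8,8.5,1.72,-3.8,0,-3.8,8.5,1.72,-3.8,0,-3.8,8.5,1.72,-3.8,0,-3.8,8.5,1.72,-3.8,0,-3.8,8.5,1.72,-3.8,0,-3.8,8.5,1.72,-3.8,0,-3.8,8.5,1.72,-3.8,0,-3.8], squeeze=60)

```text
time_s: 1.15
position: [323.0, 147.4, 242.3]
tool_rot: [[-0.587, 0.81, 0.0], [0.81, 0.587, 0.0], [-0.0, 0.0, -1.0]]
ft_force: [0.2, 0.1, -0.2]
finger_gap: 0.996
gripper_force: 0.0
```

>>> carry_out(increments=[8.5,1.72,-3.8,0,-3.8,8.5,1.72,-3.8,0,-3.8,8.5,1.72,-3.8,0,-3.8,8.5,1.72,-3.8,0,-3.8,8.5,1.72,-3.8,0,-3.8,8.5,1.72,-3.8,0,-3.8,8.5,1.72,-3.8,0,-3.8,8.5,1.72,-3.8,0,-3.8,8.5,1.72,-3.8,0,-3.8,8.5,1.72,-3.8,0,-3.8])

```text
time_s: 2.15
position: [495.1, -232.7, 241.9]
tool_rot: [[0.037, 0.999, -0.0], [0.999, -0.037, 0.0], [0.0, -0.0, -1.0]]
ft_force: [0.7, 0.6, 0.5]
finger_gap: 0.999
gripper_force: 0.0
```

```bash
python3 - <<'E'
from h import *
from station import *
c=read_camera("wrist");cv2.imwrite("pics/w1.png",c["pixels"][:,:,::-1])
h=cv2.cvtColor(c["pixels"],cv2.COLOR_RGB2HSV);m=cv2.inRange(h,(8,120,40),(25,255,255))
print(get_state()["position"])
for k in cv2.findContours(m,0,2)[0]:
    if cv2.contourArea(k)>800:
        r=cv2.minAreaRect(k);b=cv2.boxPoints(r);print(r,[onz(c,p,101).round(1).tolist() for p in b],onz(c,r[0],101))
E
```

```text
[ 497.84 -238.71  241.72]
((492.3453063964844, 157.56077575683594), (101.64878845214844, 114.68336486816406), 86.98721313476562) [[633.3, -152.1, 101.0], [731.7, -150.8, 101.0], [760.1, -243.7, 101.0], [650.5, -245.8, 101.0]] [ 693.43 -195.56  101.  ]
((283.0, 189.5), (303.0, 34.0), 90.0) [[491.1, -91.9, 101.0], [518.7, -92.9, 101.0], [515.0, -396.2, 101.0], [476.4, -394.8, 101.0]] [ 501.07 -218.64  101.  ]
```

View pics/w1.png

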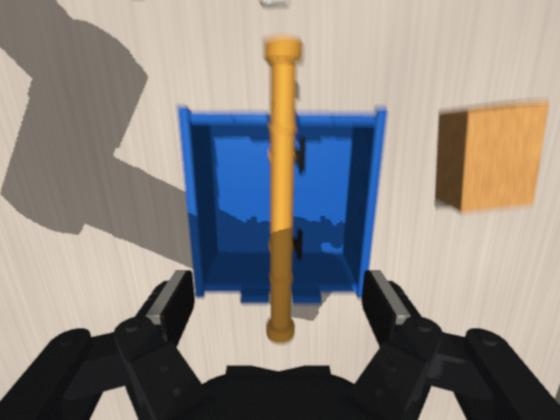

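The wrist view shows the tube upright in the crate, running from (283,40) to (280,340), slightly motion-blurred while the arm settles. I'll settle, then re-read.

>>> carry_out(increments=[8.5,0,0,0,0,8.5,0,0,0,0,8.5,0,0,0,0])

```text
time_s: 2.5
position: [494.2, -229.9, 242.2]
tool_rot: [[0.032, 0.999, -0.001], [0.999, -0.032, 0.001], [0.001, -0.001, -1.0]]
ft_force: [1.0, 0.3, 1.0]
finger_gap: 0.999
gripper_force: 0.0
```

```bash
python3 - <<'E'
from h import *
from station import *
c=read_camera("wrist")
h=cv2.cvtColor(c["pixels"],cv2.COLOR_RGB2HSV);m=cv2.inRange(h,(8,120,40),(25,255,255))
s=get_state();print(s["position"],s["tool_rot"][:,1],s["ft_force"])
k=min((k for k in cv2.findContours(m,0,2)[0] if cv2.contourArea(k)>3000),key=lambda k:abs(cv2.minAreaRect(k)[0][0]-283))
M=np.zeros_like(m);cv2.drawContours(M,[k],-1,255,-1)
ys=np.where(M.any(1))[0];print(ys[0],ys[-1])
for v in (ys[0]+2,110,190,220,ys[-1]-2):
    u=np.where(M[v])[0];print(v,u[0],u[-1],onz(c,((u[0]+u[-1])/2,v),101))
E
```

```text
[ 494.34 -229.81  242.37] [ 1.   -0.03 -0.  ] [ 0.41 -0.27 -0.36]
37 343
39 269 297 [503.31 -90.14 101.  ]
110 271 293 [ 501.03 -144.6   101.  ]
190 271 292 [ 498.61 -216.2   101.  ]
220 271 291 [ 497.29 -246.4   101.  ]
341 273 288 [ 492.6  -392.64  101.  ]
```

>>> carry_out(increments=[8.5,0.17,-0.77,-1.5,0,8.5,0,0,-3,0,8.5,0,0,-3,0,8.5,0,0,-2.5,0,8.5,0,0,-2,0,8.5,0,0,-1.5,0,8.5,0,0,-0.7,0,8.5,0,0,-0.3,0,8.5,0,0,0,0,8.5,0,0,0,0])

```text
time_s: 3.55
position: [497.1, -238.9, 98.2]
tool_rot: [[0.033, 0.999, 0.001], [0.999, -0.033, -0.001], [-0.001, 0.001, -1.0]]
ft_force: [0.3, 0.2, -0.1]
finger_gap: 0.994
gripper_force: 0.0
```

>>> carry_out(increments=[2.6,0,0,0,0,2.6,0,0,0,0,2.6,0,0,0,0,2.6,0,0,0,0,2.6,0,0,0,0,2.6,0,0,0,0])

```text
time_s: 4.15
position: [496.5, -238.8, 97.3]
tool_rot: [[0.034, 0.999, -0.0], [0.999, -0.034, 0.0], [0.0, -0.0, -1.0]]
ft_force: [-0.0, -0.3, -0.1]
finger_gap: 0.303
gripper_force: 0.0
```

>>> carry_out(increments=[1.8,0,0,0,0,1.8,0,0,0,0,1.0,0,0,0,0,0,0,0,0,0,0,0,0,0,0], squeeze=60)

```text
time_s: 4.65
position: [496.7, -238.8, 97.6]
tool_rot: [[0.033, 0.999, 0.0], [0.999, -0.033, -0.0], [-0.0, 0.0, -1.0]]
ft_force: [0.0, 1.3, 5.6]
finger_gap: 0.233
gripper_force: 58.6
```

>>> carry_out(increments=[0,0,0,0.3,0,0,0,0,0.7,0,0,0,0,1.3,0,0,0,0,2.0,0,0,0,0,2.5,0,0,0,0,2.0,0,0,0,0,1.2,0,0,0,0,0.5,0,0,0,0,0,0,0,0,0,0,0])

```text
time_s: 5.65
position: [495.9, -238.4, 201.3]
tool_rot: [[0.033, 0.999, -0.002], [0.999, -0.033, 0.001], [0.001, -0.002, -1.0]]
ft_force: [0.2, 0.9, -6.3]
finger_gap: 0.234
gripper_force: 59.5
```

```bash
python3 - <<'E'
from h import *
from station import *
s=get_state();print(s["position"],s["ft_force"],s["ft_torque"],s["gripper_force"])
c=read_camera("wrist");cv2.imwrite("pics/w2.png",c["pixels"][:,:,::-1])
E
```

```text
[ 495.86 -238.38  201.33] [ 0.25  0.87 -6.31] [0.01 0.02 0.01] 59.534761905670166
```

View pics/w2.png

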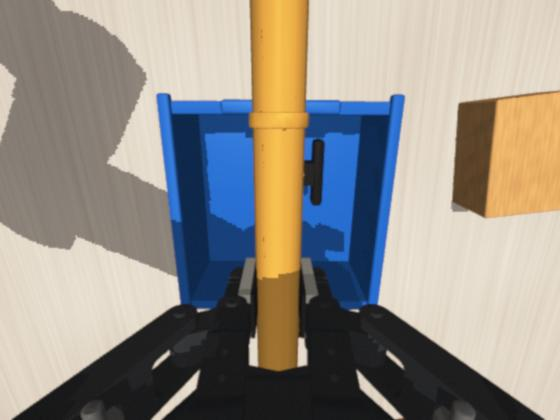

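The manifold is held centred and level in the grip (torque near 0), clear of the crate, with the outlet handle on the +x side at (318,172). Now I'll move it to the front of the stand.

>>> carry_out(increments=[0,0.5,1,0,0,0,0.9,2,0,0,0,1,3,0,-0.5,0,1,3.5,0,-1,0,1,3.5,0,-1,0,1,3.5,0,-1,0,0.9,3.5,0,-1,0,0,3.5,0,-1,0,0,3.5,0,-1,0,0,3.5,0,-1])

```text
time_s: 6.7
position: [558.9, 68.6, 201.5]
tool_rot: [[0.164, 0.986, -0.001], [0.986, -0.164, 0.001], [0.0, -0.001, -1.0]]
ft_force: [0.7, -0.1, -6.1]
finger_gap: 0.234
gripper_force: 59.5
```

>>> carry_out(increments=[0,0,3.5,0,-0.5,0,0,3.5,0,-0.5,0,0,3,0,0,0,0,2.3,0,0,0,0,1.2,0,0,0,0,0.8,0,0,0,0,0,0,0,0,0,0,0,0,0,0,0,0,0,0,0,0,0,0])

```text
time_s: 7.7
position: [559.7, 208.3, 202.3]
tool_rot: [[0.182, 0.983, -0.0], [0.983, -0.182, -0.0], [-0.0, 0.0, -1.0]]
ft_force: [0.2, 0.1, -5.9]
finger_gap: 0.233
gripper_force: 59.5
```

```bash
python3 - <<'E'
from h import *
from station import *
for n in("side","top","wrist"):
    c=read_camera(n);np.savez(n+"1.npz",**c)
    if n!="wrist": cv2.imwrite(f"pics/{n}1.png",c["pixels"][:,:,::-1])
s=get_state();print(s["time_s"],s["position"],s["tool_rot"],s["ft_force"],s["ft_torque"])
t,sd=load("top1"),load("side1")
a=cv2.resize(t["pixels"][150:300,90:290],(533,400),interpolation=2)
b=cv2.resize(sd["pixels"][75:255,150:285],(400,533),interpolation=2)
W=np.zeros((533,933,3),np.uint8);W[:400,:533]=a;W[:,533:]=b
W=cv2.resize(W,(800,457));cv2.imwrite("pics/m1.png",W[:,:,::-1])
E
```

```text
7.85 [559.66 208.69 202.38] [[ 0.18  0.98  0.  ]
 [ 0.98 -0.18  0.  ]
 [ 0.    0.   -1.  ]] [-0.65  0.39 -6.18] [-0.04 -0.02 -0.02]
```

View pics/m1.png

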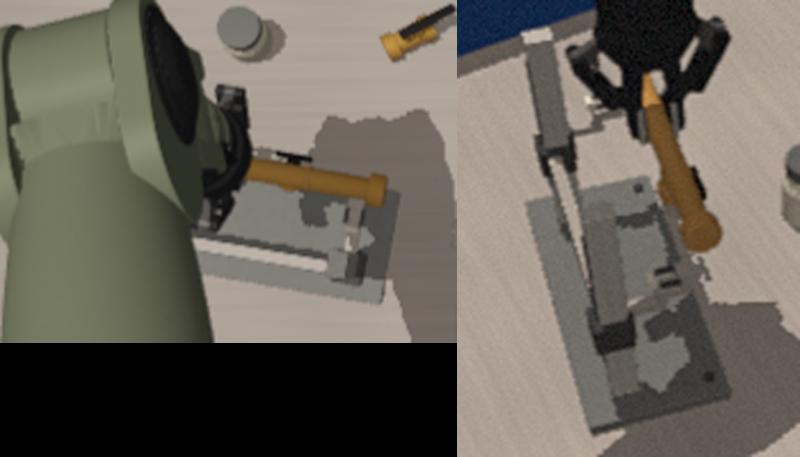

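The posts and bar are clear, and the manifold is in front of the hooks and aligned. I'll approach the posts along the stand's -x.

>>> carry_out(increments=[0,-0.59,0.11,0,0,0,-0.98,0.18,0,0,0,-0.98,0.18,0,0,0,-0.88,0.16,0,0,0,-0.59,0.11,0,0,0,-0.3,0.055,0,0,0,-0.1,0.02,0,0,0,0,0,0,0,0,0,0,0,0])

```text
time_s: 8.75
position: [515.7, 217.3, 202.3]
tool_rot: [[0.181, 0.983, 0.0], [0.983, -0.181, 0.0], [0.0, 0.0, -1.0]]
ft_force: [0.3, -1.2, -6.4]
finger_gap: 0.232
gripper_force: 59.5
```

```bash
cat > st.py <<'E'
from h import *
from station import *
s=get_state();x=np.array([.983,-.182]);y=np.array([.182,.983]);p=s["position"];d=p[:2]-[510,218.6]
f=s["ft_force"];m=s["ft_torque"]
print("t",s["time_s"],"stand x,y",d@x,d@y,"z",p[2],"F x,y,z",f[:2]@x,f[:2]@y,f[2],"M about stand x,y,z",m[:2]@x,m[:2]@y,m[2],"gap",s["finger_gap"])
E
python3 st.py
```

```text
t 8.75 stand x,y 5.834561357702026 -0.21072047500745694 z 202.3216495571374 F x,y,z 0.5236231377358642 -1.1200301870789058 -6.404557714359799 M about stand x,y,z -0.00979522976922794 0.0002827323280775861 -0.01981910102806774 gap 0.23231105558293044
```

>>> carry_out(increments=[0,-0.1,0.018,0,0,0,-0.1,0.018,0,0,0,-0.1,0.018,0,0,0,-0.1,0.018,0,0,0,-0.1,0.018,0,0,0,0,0,0,0])

```text
time_s: 9.35
position: [510.1, 218.3, 202.3]
tool_rot: [[0.181, 0.984, -0.0], [0.984, -0.181, -0.0], [-0.0, -0.0, -1.0]]
ft_force: [0.0, -1.0, -6.6]
finger_gap: 0.232
gripper_force: 59.5
```

```bash
python3 st.py
```

```text
t 9.35 stand x,y 0.1674195116972848 -0.2522370016841344 z 202.2715775473385 F x,y,z 0.22549540117399786 -0.9553645303132694 -6.608522674707461 M about stand x,y,z 0.013619565185420705 0.014978913018103163 0.026451443701318068 gap 0.23245551518160287
```

>>> carry_out(increments=[0,-0.05,0.009,0,0,0,-0.05,0.009,0,0,0,-0.05,0.009,0,0,0,0,0,0,0])

```text
time_s: 9.75
position: [509.7, 218.4, 202.4]
tool_rot: [[0.181, 0.983, 0.002], [0.983, -0.181, -0.0], [0.0, 0.002, -1.0]]
ft_force: [3.8, -1.4, -7.6]
finger_gap: 0.234
gripper_force: 59.5
```

```bash
python3 st.py
```

```text
t 9.75 stand x,y -0.2690318418757348 -0.24871527031763715 z 202.44756026050752 F x,y,z 3.9879520642562176 -0.6454192262975642 -7.565348880245916 M about stand x,y,z -0.0614938672910714 -0.7920081794956427 -0.06740728928448197 gap 0.23413625463800972
```

>>> carry_out(increments=[0,-0.05,0.009,0,0,0,-0.05,0.009,0,0,0,0,0,0,0])

```text
time_s: 10.05
position: [509.6, 218.4, 202.5]
tool_rot: [[0.181, 0.983, 0.003], [0.983, -0.181, -0.001], [-0.0, 0.004, -1.0]]
ft_force: [7.3, -1.3, -10.5]
finger_gap: 0.237
gripper_force: 59.3
```

```bash
python3 st.py
```

```text
t 10.05 stand x,y -0.31938350884066974 -0.2226527745230203 z 202.47477344124633 F x,y,z 7.428970987875903 0.07669574673853519 -10.487266310655167 M about stand x,y,z -0.026186845312051954 -1.417064794767546 -0.01768431228288017 gap 0.23680652111969047
```

Contact with both posts is symmetric at stand x of about -0.3. I'll back off slightly, take the weight baseline, then lower.

>>> carry_out(increments=[0,0.2,-0.037,0,0,0,0.08,-0.015,0,0,0,0,0,0,0,0,0,0,0,0])

```text
time_s: 10.45
position: [510.1, 218.3, 202.1]
tool_rot: [[0.181, 0.984, -0.001], [0.984, -0.181, 0.0], [-0.0, -0.001, -1.0]]
ft_force: [0.2, 0.2, -6.6]
finger_gap: 0.236
gripper_force: 59.5
```

```bash
python3 st.py
```

```text
t 10.45 stand x,y 0.13317362955146622 -0.2948932456117149 z 202.14379796137288 F x,y,z 0.16281426774382016 0.19822235669461546 -6.6215249486637395 M about stand x,y,z 0.03177577923588501 -0.03177299055897147 0.060704801407180306 gap 0.23606548171186365
```

>>> carry_out(increments=[0,0,0,-0.2,0,0,0,0,-0.2,0,0,0,0,-0.2,0,0,0,0,-0.2,0,0,0,0,-0.2,0,0,0,0,-0.2,0,0,0,0,-0.2,0,0,0,0,-0.1,0,0,0,0,0,0])

```text
time_s: 11.35
position: [510.5, 218.2, 187.1]
tool_rot: [[0.181, 0.984, -0.0], [0.984, -0.181, -0.0], [-0.0, -0.0, -1.0]]
ft_force: [-0.5, 0.1, -6.9]
finger_gap: 0.235
gripper_force: 59.5
```

```bash
python3 st.py
```

```text
t 11.35 stand x,y 0.5921215743503506 -0.3247033243571177 z 187.06962315501204 F x,y,z -0.4894812710390825 0.0044206434076187184 -6.887211327878562 M about stand x,y,z 0.025221133700886047 -0.03833355968842929 -0.02041823526496772 gap 0.2346872658534645
```

>>> carry_out(increments=[0,0,0,-0.2,0,0,0,0,-0.2,0,0,0,0,-0.2,0,0,0,0,-0.2,0,0,0,0,-0.2,0,0,0,0,-0.2,0,0,0,0,-0.2,0,0,0,0,-0.1,0,0,0,0,0,0])

```text
time_s: 12.25
position: [510.5, 218.2, 172.0]
tool_rot: [[0.181, 0.984, -0.0], [0.984, -0.181, -0.0], [-0.0, -0.0, -1.0]]
ft_force: [-0.4, -0.4, -6.5]
finger_gap: 0.23
gripper_force: 59.5
```

```bash
python3 st.py
```

```text
t 12.25 stand x,y 0.544431380174338 -0.3277988882606434 z 172.04542601380274 F x,y,z -0.3069317750574842 -0.42179886287888946 -6.504183550113868 M about stand x,y,z -0.04108226516252324 0.012299698955391975 0.02770274369581383 gap 0.229777884128243
```

>>> carry_out(increments=[0,0,0,-0.15,0,0,0,0,-0.15,0,0,0,0,-0.15,0,0,0,0,-0.15,0,0,0,0,-0.15,0,0,0,0,-0.15,0,0,0,0,-0.1,0,0,0,0,0,0])

```text
time_s: 13.05
position: [510.5, 218.2, 162.1]
tool_rot: [[0.181, 0.984, -0.0], [0.984, -0.181, -0.0], [-0.0, -0.0, -1.0]]
ft_force: [-0.1, 1.1, -6.5]
finger_gap: 0.237
gripper_force: 59.5
```

```bash
python3 st.py
```

```text
t 13.05 stand x,y 0.572774235774322 -0.31828764829986306 z 162.0871688904399 F x,y,z -0.33980606286300796 1.0576162547593424 -6.5251911223052215 M about stand x,y,z 0.01966819778630803 0.0032909186165876636 0.022467371350234473 gap 0.23685971467806885
```

>>> carry_out(increments=[0,0,0,-0.1,0,0,0,0,-0.1,0,0,0,0,-0.1,0,0,0,0,-0.1,0,0,0,0,-0.1,0,0,0,0,-0.1,0,0,0,0,0,0])

```text
time_s: 13.75
position: [510.5, 218.2, 156.1]
tool_rot: [[0.181, 0.984, -0.0], [0.984, -0.181, -0.0], [-0.0, -0.0, -1.0]]
ft_force: [0.4, 0.5, -7.0]
finger_gap: 0.231
gripper_force: 59.5
```

```bash
python3 st.py
```

```text
t 13.75 stand x,y 0.613197645919969 -0.3259966522674122 z 156.12289935817864 F x,y,z 0.24876162181319705 0.5827296014210243 -6.958347890586538 M about stand x,y,z -0.03919145610601381 0.0036282375650456035 0.011869745523816963 gap 0.23138854739307976
```

>>> carry_out(increments=[0,0,0,-0.1,0,0,0,0,-0.1,0,0,0,0,-0.1,0,0,0,0,-0.1,0,0,0,0,-0.1,0,0,0,0,0,0])

```text
time_s: 14.35
position: [510.3, 218.2, 151.1]
tool_rot: [[0.181, 0.984, -0.001], [0.984, -0.181, 0.0], [-0.0, -0.001, -1.0]]
ft_force: [-1.1, -0.2, -5.1]
finger_gap: 0.237
gripper_force: 59.7
```

```bash
python3 st.py
```

```text
t 14.35 stand x,y 0.3210366986852415 -0.31808921478566643 z 151.1072687700043 F x,y,z -1.0033146343195818 -0.3755685030351257 -5.073653858921144 M about stand x,y,z 0.009209483390222279 0.1756113957295819 0.11506428323787583 gap 0.23731987842914037
```

First roller contact is on the +y hook, at TCP z of about 151.5. I'll continue in short steps.

>>> carry_out(increments=[0,0,0,-0.05,0,0,0,0,-0.05,0,0,0,0,-0.05,0,0,0,0,-0.05,0,0,0,0,0,0])

```text
time_s: 14.85
position: [510.4, 218.2, 149.3]
tool_rot: [[0.181, 0.984, -0.0], [0.984, -0.181, -0.0], [-0.0, -0.0, -1.0]]
ft_force: [-2.6, -0.8, -3.5]
finger_gap: 0.231
gripper_force: 60.0
```

```bash
python3 st.py
```

```text
t 14.85 stand x,y 0.4509542260076519 -0.3443684847744298 z 149.32395416312647 F x,y,z -2.403272408642157 -1.293443982831672 -3.4609134525309995 M about stand x,y,z -0.09009191530966987 0.5365416904686802 0.12919154989784046 gap 0.23134375648195674
```

>>> carry_out(increments=[0,0,0,-0.05,0,0,0,0,-0.05,0,0,0,0,-0.05,0,0,0,0,-0.05,0,0,0,0,0,0])

```text
time_s: 15.35
position: [510.0, 218.3, 147.4]
tool_rot: [[0.181, 0.983, -0.001], [0.983, -0.181, 0.0], [0.0, -0.001, -1.0]]
ft_force: [-4.7, -0.5, 0.2]
finger_gap: 0.237
gripper_force: 60.4
```

```bash
python3 st.py
```

```text
t 15.35 stand x,y 0.046834673056764586 -0.2963811239042937 z 147.4290317092907 F x,y,z -4.487916664686231 -1.3696959202609191 0.1623929870836915 M about stand x,y,z -0.209281659737228 1.0061801834501924 -0.03372384588946473 gap 0.23657052082563734
```

>>> carry_out(increments=[0,0,0,-0.05,0,0,0,0,-0.05,0,0,0,0,-0.05,0,0,0,0,0,0])

```text
time_s: 15.75
position: [509.8, 218.4, 145.9]
tool_rot: [[0.181, 0.983, -0.001], [0.983, -0.181, 0.0], [0.0, -0.001, -1.0]]
ft_force: [-4.9, 0.0, -0.6]
finger_gap: 0.23
gripper_force: 60.4
```

```bash
python3 st.py
```

```text
t 15.75 stand x,y -0.17635350149260398 -0.20642096448635325 z 145.85549794919794 F x,y,z -4.862345463759202 -0.8766882357293636 -0.5524011581057474 M about stand x,y,z -0.16703773269292824 1.133968840893982 -0.06864508381878734 gap 0.2296460499727244
```

>>> carry_out(increments=[0,0,0,-0.05,0,0,0,0,-0.05,0,0,0,0,-0.05,0,0,0,0,0,0])

```text
time_s: 16.15
position: [509.7, 218.4, 144.3]
tool_rot: [[0.181, 0.983, -0.002], [0.983, -0.181, 0.0], [0.0, -0.002, -1.0]]
ft_force: [-4.8, -0.1, -0.3]
finger_gap: 0.237
gripper_force: 60.4
```

```bash
python3 st.py
```

```text
t 16.15 stand x,y -0.22840279788402115 -0.2015444106989821 z 144.2956687358085 F x,y,z -4.676070843865726 -0.9816076447462735 -0.346107173973889 M about stand x,y,z -0.2165095848964638 1.083377610574017 -0.12448055014327727 gap 0.23672470037208165
```

>>> carry_out(increments=[0,0,0,-0.05,0,0,0,0,-0.05,0,0,0,0,-0.05,0,0,0,0,-0.05,0,0,0,0,0,0])

```text
time_s: 16.65
position: [509.8, 218.5, 142.1]
tool_rot: [[0.181, 0.984, -0.002], [0.984, -0.181, 0.0], [0.0, -0.002, -1.0]]
ft_force: [-4.0, 1.7, -1.1]
finger_gap: 0.232
gripper_force: 60.3
```

```bash
python3 st.py
```

```text
t 16.65 stand x,y -0.21780448358674068 -0.11054806858130735 z 142.14297367305258 F x,y,z -4.2323594458636435 0.931909207305258 -1.1360383953394178 M about stand x,y,z -0.26359987230706744 0.9547255811815085 -0.14404693836890087 gap 0.23157352051952004
```

>>> carry_out(increments=[0,0,0,-0.05,0,0,0,0,-0.05,0,0,0,0,-0.05,0,0,0,0,-0.05,0,0,0,0,0,0])

```text
time_s: 17.15
position: [509.8, 218.5, 139.9]
tool_rot: [[0.181, 0.984, -0.002], [0.984, -0.181, 0.0], [0.0, -0.002, -1.0]]
ft_force: [-4.2, 2.6, -4.2]
finger_gap: 0.236
gripper_force: 60.1
```

```bash
python3 st.py
```

```text
t 17.15 stand x,y -0.185885856670059 -0.1449057611061482 z 139.88719300652554 F x,y,z -4.639335859758614 1.7379302941306771 -4.187965956614747 M about stand x,y,z -0.2282648066726463 1.0620141270170655 -0.09490609168893169 gap 0.2360222864792442
```

>>> carry_out(increments=[0,0,0,-0.05,0,0,0,0,-0.05,0,0,0,0,-0.05,0,0,0,0,-0.05,0,0,0,0,0,0])

```text
time_s: 17.65
position: [510.4, 218.4, 138.1]
tool_rot: [[0.181, 0.983, -0.001], [0.983, -0.181, 0.0], [0.0, -0.001, -1.0]]
ft_force: [-4.9, 2.1, -4.9]
finger_gap: 0.232
gripper_force: 60.2
```

```bash
python3 st.py
```

```text
t 17.65 stand x,y 0.45388890430600703 -0.1470097075391698 z 138.07703774824395 F x,y,z -5.226142369313102 1.1789958662773343 -4.908450054190794 M about stand x,y,z -0.14395757648815163 0.9492300787686507 -0.2596401679656987 gap 0.23199310843476362
```

>>> carry_out(increments=[0,0,0,-0.05,0,0,0,0,-0.05,0,0,0,0,-0.05,0,0,0,0,-0.05,0,0,0,0,0,0])

```text
time_s: 18.15
position: [510.5, 218.3, 136.1]
tool_rot: [[0.181, 0.983, -0.0], [0.983, -0.181, 0.0], [0.0, -0.0, -1.0]]
ft_force: [-5.3, 2.9, -5.5]
finger_gap: 0.235
gripper_force: 60.1
```

```bash
python3 st.py
```

```text
t 18.15 stand x,y 0.5523928148615218 -0.18288021072555155 z 136.0684760552097 F x,y,z -5.713040887972979 1.90669596746914 -5.456867378232767 M about stand x,y,z 0.09143788363515196 0.9063663075655869 -0.35598298286265445 gap 0.23519312292190397
```

>>> carry_out(increments=[0,0,0,-0.05,0,0,0,0,-0.05,0,0,0,0,-0.05,0,0,0,0,0,0])

```text
time_s: 18.55
position: [510.6, 218.3, 134.6]
tool_rot: [[0.181, 0.984, -0.0], [0.984, -0.181, 0.0], [0.0, -0.0, -1.0]]
ft_force: [-3.5, 3.3, -4.9]
finger_gap: 0.231
gripper_force: 60.1
```

```bash
python3 st.py
```

```text
t 18.55 stand x,y 0.6548589788316314 -0.18286105866073407 z 134.63436536956914 F x,y,z -4.042837240080976 2.561542774210758 -4.941034157091738 M about stand x,y,z 0.19526390915391262 0.9019775323994248 -0.3503794939464635 gap 0.23111041439124594
```

>>> carry_out(increments=[0,0,0,-0.05,0,0,0,0,-0.05,0,0,0,0,-0.05,0,0,0,0,0,0])

```text
time_s: 18.95
position: [510.6, 218.3, 133.1]
tool_rot: [[0.181, 0.984, -0.0], [0.984, -0.181, 0.0], [0.0, -0.0, -1.0]]
ft_force: [-3.9, 3.2, -7.7]
finger_gap: 0.234
gripper_force: 60.0
```

```bash
python3 st.py
```

```text
t 18.95 stand x,y 0.6959179458963801 -0.19242597114220583 z 133.1389384642967 F x,y,z -4.444700599357253 2.4224567533729027 -7.728462724109264 M about stand x,y,z 0.41257024121927593 0.7737394842602219 -0.28386322918690704 gap 0.23440089829134997
```

>>> carry_out(increments=[0,0,0,-0.05,0,0,0,0,-0.05,0,0,0,0,0,0])

```text
time_s: 19.25
position: [510.7, 218.3, 132.2]
tool_rot: [[0.181, 0.984, 0.0], [0.984, -0.181, 0.0], [0.0, -0.0, -1.0]]
ft_force: [-3.7, 3.3, -6.6]
finger_gap: 0.24
gripper_force: 59.9
```

```bash
python3 st.py
```

```text
t 19.25 stand x,y 0.7200048334470267 -0.21636206565938287 z 132.16795415955943 F x,y,z -4.2511025897852805 2.589693929305378 -6.606624192044735 M about stand x,y,z 0.4379271434245863 0.7662707686697474 -0.34472999611985994 gap 0.24035336028439783
```

>>> carry_out(increments=[0,0,0,-0.05,0,0,0,0,-0.05,0,0,0,0,0,0])

```text
time_s: 19.55
position: [510.7, 218.3, 131.2]
tool_rot: [[0.181, 0.984, 0.0], [0.984, -0.181, 0.0], [0.0, 0.0, -1.0]]
ft_force: [-2.2, 2.9, -7.8]
finger_gap: 0.232
gripper_force: 59.8
```

```bash
python3 st.py
```

```text
t 19.55 stand x,y 0.7641707187533439 -0.18866426983212398 z 131.19178692777535 F x,y,z -2.732205915525128 2.407862839138566 -7.8247217295143665 M about stand x,y,z 0.5318385469212055 0.770554518741818 -0.3495870991227307 gap 0.23166968300404336
```

>>> carry_out(increments=[0,0,0,-0.05,0,0,0,0,-0.05,0,0,0,0,0,0])

```text
time_s: 19.85
position: [510.7, 218.3, 130.1]
tool_rot: [[0.181, 0.984, -0.0], [0.984, -0.181, 0.0], [0.0, -0.0, -1.0]]
ft_force: [-2.7, 3.6, -7.7]
finger_gap: 0.231
gripper_force: 59.8
```

```bash
python3 st.py
```

```text
t 19.85 stand x,y 0.6991440317272447 -0.18998762793866075 z 130.13451609655144 F x,y,z -3.2605668762079976 3.02628964589375 -7.737144385205613 M about stand x,y,z 0.6796853684989854 0.6621391651585851 -0.3098960575353619 gap 0.23141820868522311
```

>>> carry_out(increments=[0,0,0,-0.05,0,0,0,0,-0.05,0,0,0,0,0,0])

```text
time_s: 20.15
position: [510.8, 218.2, 129.2]
tool_rot: [[0.181, 0.984, 0.0], [0.984, -0.181, -0.0], [-0.0, 0.0, -1.0]]
ft_force: [-2.3, 3.5, -9.0]
finger_gap: 0.235
gripper_force: 59.7
```

```bash
python3 st.py
```

```text
t 20.15 stand x,y 0.8726282237307378 -0.2953197015014126 z 129.24105297802507 F x,y,z -2.843157180747535 2.994977068779309 -9.00758162249646 M about stand x,y,z 0.5968192986344492 0.4804838067285163 -0.2915704268381388 gap 0.23541218163055674
```

>>> carry_out(increments=[0,0,0,-0.05,0,0,0,0,-0.05,0,0,0,0,0,0])

```text
time_s: 20.45
position: [511.2, 218.0, 128.5]
tool_rot: [[0.181, 0.984, 0.001], [0.984, -0.181, -0.0], [-0.0, 0.001, -1.0]]
ft_force: [-0.8, 1.3, -7.0]
finger_gap: 0.234
gripper_force: 59.7
```

```bash
python3 st.py
```

```text
t 20.45 stand x,y 1.2820376144779893 -0.3336628680923329 z 128.48985185197284 F x,y,z -1.0562176567627888 1.1546482202953423 -6.962784374449169 M about stand x,y,z 0.3778761271950009 0.24661898123110676 -0.18632427308565538 gap 0.2336695236242095
```

>>> carry_out(increments=[0,0,0,-0.05,0,0,0,0,0,0])

```text
time_s: 20.65
position: [511.4, 218.0, 128.2]
tool_rot: [[0.181, 0.984, 0.002], [0.984, -0.181, -0.001], [-0.0, 0.002, -1.0]]
ft_force: [-0.4, 0.2, -6.4]
finger_gap: 0.235
gripper_force: 59.9
```

```bash
python3 st.py
```

```text
t 20.65 stand x,y 1.4645404988854167 -0.34607292799484896 z 128.17973323226244 F x,y,z -0.4309536230679667 0.09877069123813625 -6.377879118555469 M about stand x,y,z 0.2798386936437984 0.05747836989163601 -0.1089626545484497 gap 0.23491943458233086
```

>>> carry_out(increments=[0,0,0,-0.05,0,0,0,0,0,0])

```text
time_s: 20.85
position: [511.5, 218.0, 127.7]
tool_rot: [[0.181, 0.983, 0.002], [0.983, -0.181, -0.0], [-0.0, 0.002, -1.0]]
ft_force: [1.5, -0.9, -3.9]
finger_gap: 0.238
gripper_force: 60.0
```

```bash
python3 st.py
```

```text
t 20.85 stand x,y 1.5428279124076323 -0.35918569489392993 z 127.74846184587058 F x,y,z 1.646236308558781 -0.6286824500808794 -3.8702244539789157 M about stand x,y,z 0.12579402309478005 -0.11605154201214171 -0.16324498378509703 gap 0.23827357640436314
```

>>> carry_out(increments=[0,0,0,-0.05,0,0,0,0,0,0])

```text
time_s: 21.05
position: [511.4, 218.0, 127.3]
tool_rot: [[0.181, 0.983, 0.002], [0.983, -0.181, -0.0], [-0.0, 0.002, -1.0]]
ft_force: [1.6, -1.5, -1.9]
finger_gap: 0.233
gripper_force: 60.2
```

```bash
python3 st.py
```

```text
t 21.05 stand x,y 1.4919671128280196 -0.3659634193108777 z 127.2723256123735 F x,y,z 1.795009319786316 -1.1501768330826188 -1.8934223025750692 M about stand x,y,z -0.004607506546385677 -0.2870818909469356 -0.15175638758442878 gap 0.2327590080590908
```

>>> carry_out(increments=[0,0,0,-0.05,0,0,0,0,0,0])

```text
time_s: 21.25
position: [511.4, 218.0, 127.2]
tool_rot: [[0.181, 0.983, 0.002], [0.983, -0.181, -0.0], [-0.0, 0.002, -1.0]]
ft_force: [0.7, -3.2, 3.4]
finger_gap: 0.236
gripper_force: 60.8
```

```bash
python3 st.py
```

```text
t 21.25 stand x,y 1.4903081726568086 -0.3502635199876888 z 127.15123436105897 F x,y,z 1.2500749842813224 -3.018868874919435 3.397282796675806 M about stand x,y,z -0.29470656481943 -0.1633820720921222 -0.15299541020598373 gap 0.23648087063885098
```

>>> carry_out(increments=[0,0,0,-0.05,0,0,0,0,0,0])

```text
time_s: 21.45
position: [511.4, 218.0, 127.1]
tool_rot: [[0.181, 0.983, 0.002], [0.983, -0.181, -0.0], [-0.0, 0.002, -1.0]]
ft_force: [-0.6, -4.1, 8.4]
finger_gap: 0.233
gripper_force: 61.4
```

```bash
python3 st.py
```

```text
t 21.45 stand x,y 1.536401801733321 -0.34134219692512097 z 127.06878235090657 F x,y,z 0.12151610517848521 -4.104712175666253 8.362696935140253 M about stand x,y,z -0.4741996279177086 0.08783934087530834 -0.14148953592382213 gap 0.232897952432572
```

>>> carry_out(increments=[0,-0.01,-0.04,-0.05,0,0,0,0,0,0,0,0,0,0,0])

```text
time_s: 21.75
position: [511.5, 218.0, 127.0]
tool_rot: [[0.181, 0.984, 0.003], [0.984, -0.181, 0.0], [0.001, 0.002, -1.0]]
ft_force: [-1.7, -2.6, 11.1]
finger_gap: 0.237
gripper_force: 61.6
```

```bash
python3 st.py
```

```text
t 21.75 stand x,y 1.5480212898417318 -0.35239009143585553 z 127.0372638153729 F x,y,z -1.242142355913588 -2.8400005291056436 11.051634214805917 M about stand x,y,z -0.41835218111275385 0.24487417697501518 -0.12766300988328524 gap 0.23681317544384445
```

>>> carry_out(increments=[0,0,0,-0.05,0,0,0,0,0,0,0,0,0,0,0,0,0,0,0,0])

```text
time_s: 22.15
position: [511.5, 218.0, 127.0]
tool_rot: [[0.181, 0.984, 0.003], [0.984, -0.181, 0.0], [0.001, 0.003, -1.0]]
ft_force: [-2.8, -3.6, 14.0]
finger_gap: 0.235
gripper_force: 62.0
```

```bash
python3 st.py
```

```text
t 22.15 stand x,y 1.5400892187231752 -0.34628020431705897 z 126.97322891141476 F x,y,z -2.04428667569314 -4.081694766916137 14.046907861892851 M about stand x,y,z -0.4703099718471118 0.5385351284506606 -0.09588906773833403 gap 0.2353298014076978
```

>>> carry_out(increments=[0,0,0,-0.045,0,0,0,0,0,0,0,0,0,0,0,0,0,0,0,0])

```text
time_s: 22.55
position: [511.5, 218.0, 127.0]
tool_rot: [[0.181, 0.984, 0.003], [0.984, -0.181, 0.0], [0.001, 0.003, -1.0]]
ft_force: [-3.8, -4.3, 17.1]
finger_gap: 0.235
gripper_force: 62.3
```

```bash
python3 st.py
```

```text
t 22.55 stand x,y 1.5439904554236394 -0.3450049507247915 z 126.95239206514263 F x,y,z -2.9676944215492242 -4.936181466990369 17.09408776994953 M about stand x,y,z -0.5938456229011488 0.7399307128663699 -0.08651664707355196 gap 0.23461717076086497
```

>>> carry_out(increments=[0,0,0,0,0,0,0,0,0,0,0,0,0,0,0])

```text
time_s: 22.85
position: [511.5, 218.0, 126.9]
tool_rot: [[0.181, 0.984, 0.003], [0.984, -0.181, 0.001], [0.001, 0.003, -1.0]]
ft_force: [-4.8, -3.7, 17.6]
finger_gap: 0.238
gripper_force: 62.3
```

```bash
python3 st.py; python3 - <<'E'
from h import *
from station import *
c=read_camera("side");np.savez("side2.npz",**c)
b=cv2.resize(c["pixels"][75:255,150:285],(450,600),interpolation=2);cv2.imwrite("pics/s2.png",b[:,:,::-1])
E
```

```text
t 22.85 stand x,y 1.5560115985921714 -0.3321886551316093 z 126.94512476881131 F x,y,z -4.000347769639549 -4.521183243983855 17.592437225585932 M about stand x,y,z -0.6143119780305857 0.7119257222220903 -0.0870690785807793 gap 0.23817875982989017
```

View pics/s2.png

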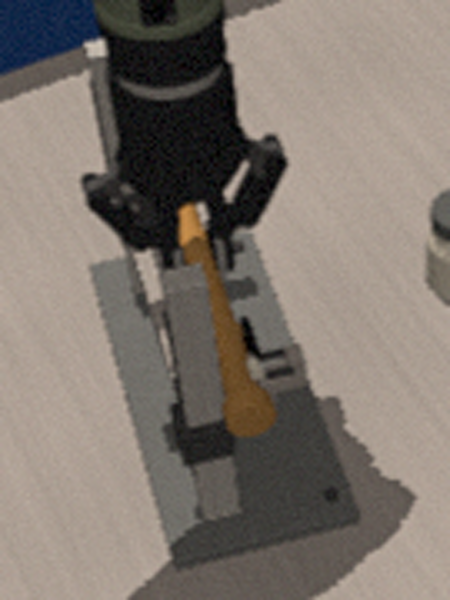

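The side view shows the tube in the -y hook between the post and lip, below the roller, with the cap at crop (248,415). Moments give a near-even load share under about 17 N. I'll hold a little longer, then ease the push and open slightly.

>>> carry_out(increments=[0,0,0,0,0,0,0,0,0,0,0,0,0,0,0,0,0,0,0,0,0,0,0,0,0,0,0,0,0,0])

```text
time_s: 23.5
position: [511.5, 218.0, 126.9]
tool_rot: [[0.181, 0.984, 0.003], [0.984, -0.181, 0.0], [0.001, 0.003, -1.0]]
ft_force: [-3.5, -4.3, 17.7]
finger_gap: 0.234
gripper_force: 62.3
```

```bash
python3 st.py
```

```text
t 23.5 stand x,y 1.574825901196158 -0.3388509299759889 z 126.94947141706494 F x,y,z -2.7082816867926995 -4.838064493187959 17.67720861228874 M about stand x,y,z -0.5823896253747829 0.7586856851040148 -0.10969346833659172 gap 0.2336205508525172
```

>>> carry_out(increments=[0,0,0,0.05,0,0,0,0,0.05,0,0,0,0,0.05,0,0,0,0,0.03,0,0,0,0,0,0])

```text
time_s: 24.0
position: [511.4, 218.0, 127.1]
tool_rot: [[0.181, 0.984, 0.002], [0.984, -0.181, 0.0], [0.001, 0.002, -1.0]]
ft_force: [-0.2, -1.9, 7.5]
finger_gap: 0.236
gripper_force: 61.1
```

```bash
python3 st.py
```

```text
t 24.0 stand x,y 1.5187196066905437 -0.3616224114161778 z 127.09641953663392 F x,y,z 0.1655595514629704 -1.948634881956001 7.455918763322631 M about stand x,y,z -0.24363138190317504 -0.07670203116578928 -0.12443249733744485 gap 0.23601274857963042
```

>>> carry_out(increments=[0,0,0,0.05,0,0,0,0,0.04,0,0,0,0,0,0])

```text
time_s: 24.3
position: [511.3, 218.0, 127.2]
tool_rot: [[0.181, 0.983, 0.001], [0.983, -0.181, 0.0], [0.001, 0.001, -1.0]]
ft_force: [4.1, -1.5, 1.7]
finger_gap: 0.232
gripper_force: 60.6
```

>>> carry_out(increments=[2.2,0,0,0,0,2.6,0,0,0,0,3.0,0,0,0,0,3.0,0,0,0,0,3.0,0,0,0,0,3.0,0,0,0,0])

```text
time_s: 24.9
position: [510.3, 217.8, 126.9]
tool_rot: [[0.181, 0.984, -0.0], [0.984, -0.181, -0.0], [-0.0, -0.0, -1.0]]
ft_force: [-0.3, 0.6, -0.0]
finger_gap: 0.351
gripper_force: 0.0
```

```bash
python3 st.py
```

```text
t 24.9 stand x,y 0.4082450562023492 -0.693078202748214 z 126.87846873680108 F x,y,z -0.3774331823809231 0.5147882482614516 -0.03344427765106837 M about stand x,y,z 0.051109683076264095 -0.00745182147416123 -0.04035964307626953 gap 0.3510714269361964
```

>>> carry_out(increments=[3.0,0.1,-0.02,0,0,3.2,0,0,0.2,0,3.2,0,0,0.3,0,3.2,0,0,0.5,0,3.2,0,0,0.7,0,3.2,0,0,1,0,3.2,0,0,1,0,3.2,0,0,0,0])

```text
time_s: 25.7
position: [512.8, 218.0, 166.1]
tool_rot: [[0.181, 0.984, 0.003], [0.984, -0.181, 0.001], [0.002, 0.003, -1.0]]
ft_force: [0.2, 0.7, 0.6]
finger_gap: 0.374
gripper_force: 0.0
```

```bash
python3 st.py
```

```text
t 25.7 stand x,y 2.86919848543928 -0.07738816886131039 z 166.14512411008394 F x,y,z 0.054875731776054065 0.6871310757040718 0.6359006926304516 M about stand x,y,z 0.02171803715694167 -0.0301800078160164 0.01629043298557729 gap 0.37411279318957974
```

>>> carry_out(increments=[3.2,0,0,1.5,0,3.2,0,0,2.5,0,3.2,0,0,3,0,3.2,0,0,3,0,3.2,0,0,3,0,3.2,0,0,2,0,3.2,0,-1,0,0,3.2,-2,-3,0,0,3.2,-3,-4,0,0,3.2,-3,-4,0,0])

```text
time_s: 26.7
position: [429.9, 96.2, 312.4]
tool_rot: [[0.18, 0.984, -0.002], [0.984, -0.18, -0.001], [-0.001, -0.002, -1.0]]
ft_force: [1.2, -0.2, -0.0]
finger_gap: 0.375
gripper_force: 0.0
```

>>> carry_out(increments=[3.2,-2,-4,0,0,3.2,-1,-4,0,0,3.2,0,-4,0,0,3.2,0,-4,0,0,3.2,0,-4,0,0,3.2,0,-4,0,0,3.2,0,-2,0,0,3.2,0,0,0,0,3.2,0,0,0,0])

```text
time_s: 27.6
position: [400.7, -162.2, 313.0]
tool_rot: [[0.182, 0.983, -0.002], [0.983, -0.182, 0.001], [0.001, -0.002, -1.0]]
ft_force: [0.2, 1.0, 0.3]
finger_gap: 0.375
gripper_force: 0.0
```

```bash
python3 st.py; python3 - <<'E'
from h import *
from station import *
c=read_camera("side");t=read_camera("top");np.savez("side3.npz",**c);np.savez("top3.npz",**t)
b=cv2.resize(c["pixels"][75:255,150:285],(400,533),interpolation=2)
a=cv2.resize(t["pixels"][205:290,110:275],(400,206),interpolation=2)
W=np.zeros((533,800,3),np.uint8);W[:,:400]=b;W[:206,400:]=a
# expected seated axis ends (stand y +-146, x=1.5, z=131) in both views
o=np.array([510,218.6]);x=np.array([.983,-.182]);y=np.array([.182,.983])
for k in(-146,146):
    p=np.r_[o+1.5*x+k*y,131];print(k,proj(c,p),proj(t,p))
for n,q in(("side",c),("top",t)):
    m=cv2.inRange(cv2.cvtColor(q["pixels"],cv2.COLOR_RGB2HSV),(8,120,40),(25,255,255))
    for k in cv2.findContours(m,0,2)[0]:
        r=cv2.boundingRect(k)
        if cv2.contourArea(k)>60:print(n,r,cv2.minAreaRect(k))
cv2.imwrite("pics/m3.png",W[:,:,::-1])
E
```

```text
t 27.6 stand x,y -38.153591177481445 -394.20501595376334 z 313.0157643916328 F x,y,z -0.002707447211418579 1.0085296632248222 0.25172328488236995 M about stand x,y,z -0.017402529769681912 -0.0038730750560373468 0.01693877526072018 gap 0.37485429483145666
-146 [226.23 199.72] [256.57 255.96]
146 [195.64 113.24] [133.66 234.99]
side (364, 244, 68, 69) ((396.591064453125, 276.4496765136719), (63.1447868347168, 46.891693115234375), 47.04541015625)
side (313, 192, 28, 21) ((326.4000244140625, 201.70001220703125), (26.385601043701172, 12.521980285644531), 26.56505012512207)
side (286, 90, 9, 11) ((290.0, 95.0), (10.0, 8.0), 90.0)
side (310, 82, 8, 11) ((313.5, 87.0), (10.0, 7.0), 90.0)
side (23, 78, 16, 17) ((28.794118881225586, 85.17646789550781), (15.279744148254395, 15.522278785705566), 75.96376037597656)
side (61, 75, 13, 10) ((66.67647552490234, 79.20588684082031), (9.45888900756836, 11.399174690246582), 75.96376037597656)
side (41, 71, 17, 19) ((47.794124603271484, 79.17647552490234), (17.220027923583984, 15.037208557128906), 75.96376037597656)
side (312, 70, 9, 10) ((316.0, 74.5), (
[... 704 characters left out ...]
203, 13.660516738891602), 9.7824068069458)
top (513, 166, 47, 88) ((541.110107421875, 210.10647583007812), (83.27242279052734, 40.02174377441406), 77.73522186279297)
top (257, 161, 24, 15) ((269.0676574707031, 168.19630432128906), (10.815549850463867, 23.536697387695312), 78.11134338378906)
top (341, 142, 48, 37) ((364.06707763671875, 160.10365295410156), (33.12946319580078, 45.60822677612305), 83.6598129272461)
top (112, 114, 12, 11) ((117.75000762939453, 119.25000762939453), (11.31370735168457, 9.192388534545898), 45.0)
top (94, 100, 12, 11) ((99.5, 105.0), (10.0, 11.0), 90.0)
top (113, 85, 12, 12) ((118.5, 90.5), (11.0, 11.0), 90.0)
top (95, 71, 12, 12) ((100.5, 76.5), (11.0, 11.0), 90.0)
```

View pics/m3.png

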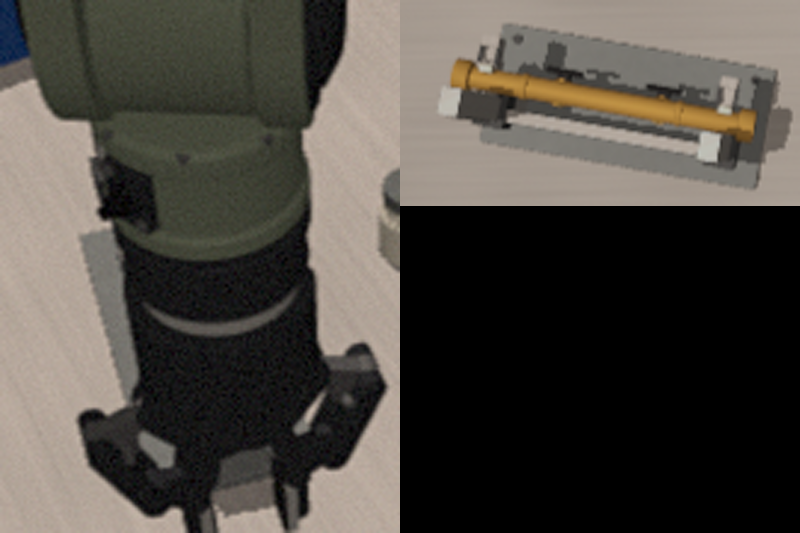

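The top crop shows the manifold lying across both hooks beside both posts, from crop (463,73) to (743,123). The arm hides the side view, so I'll retract it for a numeric check.

>>> carry_out(increments=[3.2,-1,1,0,0,3.2,-2,2.5,0,0,3.2,-2.5,3,0,0,3.2,-2.5,3,0,0,3.2,-1.5,2.5,0,0,3.2,-0.5,1,0,0,3.2,0,0,0,0,3.2,0,0,0,0])

```text
time_s: 28.5
position: [302.1, -32.4, 314.3]
tool_rot: [[0.18, 0.984, 0.001], [0.984, -0.18, -0.001], [-0.001, 0.001, -1.0]]
ft_force: [0.6, -0.3, 0.1]
finger_gap: 0.373
gripper_force: 0.0
```

```bash
python3 - <<'E'
from h import *
from station import *
c=read_camera("side");t=read_camera("top");np.savez("side3.npz",**c);np.savez("top3.npz",**t)
o=np.array([510,218.6]);x=np.array([.983,-.182]);y=np.array([.182,.983])
R={}
for n,q in(("side",c),("top",t)):
    m=cv2.inRange(cv2.cvtColor(q["pixels"],cv2.COLOR_RGB2HSV),(8,120,40),(25,255,255))
    for k in cv2.findContours(m,0,2)[0]:
        r=cv2.boundingRect(k)
        if cv2.contourArea(k)>150 and 100<r[0]<270 and 90<r[1]<270:print(n,r,cv2.minAreaRect(k))
# tube edge centre lines: for each y station, search brass span across the tube in each view
for k in(-137,-95,-70,-20,20,70,95,137):
    p=np.r_[o+1.5*x+k*y,131];out=[]
    for q in(c,t):
        m=cv2.inRange(cv2.cvtColor(q["pixels"],cv2.COLOR_RGB2HSV),(8,110,30),(25,255,255))
        a=proj(q,p);d=proj(q,p+np.r_[y*5,0])-proj(q,p-np.r_[y*5,0]);d/=np.linalg.norm(d);nn=np.array([-d[1],d[0]])
        ss=np.arange(-14,14,.1);v=np.array([m[tuple(np.round((a+s*nn)[::-1]).astype(int))]>0 for s in ss])
        s0=ss[v];out.append((s0.min(),s0.max(),s0.mean()) if len(s0) else None)
    print(k,"side off px",out[0] and np.array(out[0]),"top off px",out[1] and np.array(out[1]))
    if out[0] and out[1]:
        U=[]
        for q,ofs in((c,out[0]),(t,out[1])):
            a=proj(q,p);d=proj(q,p+np.r_[y*5,0])-proj(q,p-np.r_[y*5,0]);d/=np.linalg.norm(d);U.append((q,a+ofs[2]*np.array([-d[1],d[0]]),d))
        # intersect: unknown stand (x,z) at this y
        f=lambda g:[np.dot(proj(q,np.r_[o+g[0]*x+k*y,g[1]])-u,[-d[1],d[0]]) for q,u,d in U]
        from scipy.optimize import fsolve
        print("   x,z",fsolve(f,[1.5,131]))
E
```

```text
side (191, 108, 41, 98) ((210.1466522216797, 156.12510681152344), (102.76317596435547, 14.860630989074707), 71.896240234375)
top (131, 230, 126, 34) ((193.26559448242188, 246.45956420898438), (126.61463165283203, 13.660516738891602), 9.7824068069458)
-137 side off px [-9.1   6.2  -1.45] top off px [-8.3   5.8  -1.25]
   x,z [ -1.38 130.1 ]
-95 side off px [-4.8  3.6 -0.6] top off px [-5.2  3.8 -0.7]
   x,z [ -0.15 133.56]
-70 side off px [-3.9   5.4   0.75] top off px [-6.1   4.   -1.05]
   x,z [ -1.21 160.7 ]
-20 side off px [-0.2   3.9   1.85] top off px [-5.7   3.4  -1.15]
   x,z [ -1.61 179.99]
20 side off px [-7.5   4.6  -1.45] top off px [-5.5  3.5 -1. ]
   x,z [ -0.75 123.58]
70 side off px [-4.4  4.  -0.2] top off px [-5.1  3.9 -0.6]
   x,z [  0.03 137.91]
95 side off px [-5.   4.4 -0.3] top off px [-5.9  4.1 -0.9]
   x,z [ -0.69 141.26]
137 side off px [-4.1   3.   -0.55] top off px [-5.9   6.2   0.15]
   x,z [  2.   118.19]
```

```bash
python3 -c "
from station import workorder
print(workorder.hand_in())"
```

```text
the job is handed in; nothing more can be done
None
```

The manifold is hanging on both hooks, outlets down, after a steady push of about 17.5 N that both hooks shared. It was then released with the robot clear, and the job was handed in at about 28.6 s; a direct view of the +y hook's seating was not possible, so that side rests on the felt stop and the load balance.

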